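Ready the clay extruder for loading

ROBOT

A 7-joint arm with a two-finger parallel gripper is mounted at the origin on the work surface. World frame = base frame: x ahead of the robot, y to its left, z up, the work surface at z = 0. Lengths are in m, angles in rad, forces in N, time in s.
With the tool pointing down it reaches from about 0.4 to 0.85 m from the base axis. Payload 4.5 kg.
Tool frame: the origin (TCP) lies at the very end of the fingers, on their centre line; the grasp point (between the pads) lies 19 mm behind it (r.grip_depth is the z of the grasp point in the tool frame, in m); z points along the fingers, y is the line along which they close (so a half turn about z gives the same grasp; the last joint's range is limited). The gripper opens to 88 mm and grips with 3 to 60 N. Pads are 18 mm wide; open, the fingers measure 123 mm over their backs; the gripper's body (75 mm by 187 mm) begins 45 mm behind the grasp point.
Start: joints at [-1.089, 0.689, -0.195, 1.565, 0.157, 0.902, -0.215], TCP at [0.271, 0.563, 0.239] pointing down, gripper open.
Joint ranges: [-3.01, 3.01], [-0.46, 2.08], [-1.47, 1.51], [0.13, 2.56], [-1, 4.14], [0.04, 2.09], [-2.66, 2.66]. Speed limits (rad/s): [2.57, 2.57, 3.14, 3.14, 3.14, 3.14, 3.14].

INTERFACE

Orientations are given as a unit quaternion [x, y, z, w].
In Python, from plant import r gives the robot as it stands.
- The arm moves only by the tool jog_arm, called as name(argument=value, ...) on one line, values as JSON. Schema: {"type":"object","properties":{"segments":{"type":"object","properties":{"steps":{"type":"array","items":{"type":"array","items":{"type":"number"},"minItems":7,"maxItems":7},"minItems":1,"maxItems":10}},"additionalProperties":false,"required":["steps"]},"clamp_n":{"type":"number"},"only":{"type":"string"},"quiet":{"type":"boolean"},"lines":{"type":"string"}},"required":["segments"],"additionalProperties":false}. segments is an object whose key "steps" holds a list of rows, 1 to 10 of them, each of 7 numbers: the opening from 0.0 (shut) to 1.0 (fully open), then dx, dy, dz in normalised numbers (1 is 0.4 m), then a rotation vector rx, ry, rz in normalised numbers (1 is 4 rad); each row is the pose to reach, as a shift and turn from the pose commanded when the call began, along the tool's axes at that moment; what a row does not reach only later rows make up. A row lasts 1/10 s, in which the tool goes at most 0.05 m and 0.15 rad, less where a joint would pass 70% of its speed; a pose out of reach is approached as far as the arm can. The fingers move at their own pace and stop on an object; clamp_n is the grip in N (left out, the last holds). Time passes only in rows, so rows that do not move let the fingers close. The tool returns the time, the measured TCP pose, the force, the opening and the grip force at its end. only (a regular expression) keeps the lines of the reply that match it, lines (a string "A,B") keeps lines A to B, and quiet returns only ok. Shift and turn numbers lie between -1 and 1, and a call with a number outside is refused. Input that does not fit is refused with a message, and nothing moves.
- r.get_state(): the state, without advancing time (a new reading comes with each control period).
- r.snapshot(name): name is "scene" or "top" or "wrist"; returns the picture (420x560x3 uint8, red, green, blue); there is no depth.
- r.camera_params(name): a dict with "fx", "fy", "cx", "cy" (pixels), "rvec" (rotation vector, rad) and "tvec" (3), from world to camera coordinates, as OpenCV has them. Camera axes: x right, y down, z forward; pixel columns grow to the right and rows downward; lengths in m; the calibration is good to about 2 mm. The wrist camera is an equidistant fisheye: a pixel r from the principal point sees the ray r / f radians off the axis. A picture is of the moment at which its call begins: read the wrist's pose just before it. camera_params takes no time and is no camera call; for the wrist camera it gives the pose at the moment of the call.
- r.finish_job(): hands the job in; it is judged then, once.
The state is a dict: "clock": time; "q": joint angles; "qd": joint speeds; "joint_torque": joint torques, N m; "tool_pos": TCP position; "eef_rot": TCP orientation; "contact_force": force on the tool from outside, world axes, zero at the start; "moment": the same for the moment, N m; "opening": opening from 0.0 (shut) to 1.0 (fully open); "finger_force": force on a finger pad.
Only numpy, scipy, OpenCV 4.12 (cv2) and the standard library are available. Lean on these libraries where they do the work, as an engineer would, in place of code of your own. Each camera call takes 0.05 s, during which the arm holds its last target. There are 200 camera calls.

TASK

Get the clay extruder ready for loading: stand the open slip cup upright on the middle of the round wooden board on the extruder's foot plate and let go of it. Then take the plunger by its wooden cross-bar and draw it straight up about 77 mm, keeping it in line with the barrel so that it does not bind, until its lower end has cleared the loading window but is still guided by the top of the barrel; finish while holding it there. Leave the cup standing and the other things on the bench where they are.

Things in the scene. Friction and masses are not known exactly. Their poses are not given: they have to be found in the camera images.
- cup: the slip cup: open, empty terracotta cup without handle, round, rim 60 mm across outside (narrower at the foot, wall 4 mm), 80 mm tall, 0.13 to 0.25 kg; the only open cup on the bench (its neighbours of like size are lidded jars). Starts upright on the bench. Origin: centre of its underside; z up.
- extruder: bolted down: grey foot plate 130 (its x) x 265 (y) x 12 mm; upright dark steel barrel, 60 mm outside, 115 mm tall, bore 30 mm; a round wooden board towards +y. Loading window in the barrel's +x side, 25 to 65 mm above the bore floor; the 50 mm above it are a closed guide. Origin: on the barrel's axis at bench height, z up; the plate reaches from y = -65 to y = +200 mm.
- board_top (a point): centre of the top face of the round wooden board (100 mm across, 18 mm thick, flat, no rim), 140 mm from the barrel's axis along the extruder's +y, 30 mm above the bench. z up.
- bore_floor (a point): centre of the floor of the bore, on the barrel's axis, 12 mm above the bench; the plunger's lower end rests here at the start. z up.
- barrel_rim (a point): centre of the barrel's top rim, on its axis, 127 mm above the bench.
- plunger: the plunger: loose aluminium rod 28 mm in diameter (1 mm clearance all round in the bore) and 150 mm long below a wooden cross-bar; 0.28 to 0.56 kg; it slides up and turns freely and drops back if let go. Origin: centre of its lower end; z up along the rod, x along the cross-bar.
- crossbar (a point): centre of the plunger's wooden cross-bar: 90 mm long along the plunger's x, 20 mm wide along its y, 24 mm tall; at the start it stands 172 mm above the bench, its underside 33 mm above the barrel's rim; the rod stands between them. Axes as the plunger's.
- jar_a: lidded terracotta jar, 60 mm across, 85 mm tall, flat steel lid; a bystander that shares the right-hand side of the bench with the cup. Origin: centre of its underside.
- jar_b: lidded white ceramic jar, 54 mm across, 95 mm tall, wooden lid; a bystander beside the cup. Origin: centre of its underside.
- bowl: wide shallow terracotta bowl, 110 mm across, 45 mm high; bystander. Origin: centre of its underside.
- vase: small terracotta vase, 84 mm across, 130 mm tall; bystander. Origin: centre of its underside.
- brush: flat brush lying on the bench, 190 mm long; bystander. Origin near its middle, at bench height.
- die: steel die ring, 56 mm across, 8 mm thick, flat on the bench; bystander. Origin: centre of its underside.
- rib: flat wooden smoothing rib, 100 x 45 x 8 mm, lying on the bench; bystander. Origin: centre of its underside.

How it is judged:
On the way, in this order (a step that is already met when the one before it is completed fails the run):
1. the cup stands upright on the round board, released (horizontal distance between cup and board_top below 0.022 m and z of cup in the frame of board_top between -0.006 and 0.006 m and angle between cup's own z axis and vertical below 0.1 rad and linear speed of cup below 0.03 m/s and contact force between the fingers and cup below 0.3 N), for 0.3 s.
2. the plunger is drawn up clear of the window, still in the guide, and held (z of plunger in the frame of bore_floor between 0.066 and 0.088 m and horizontal distance between plunger and bore_floor below 0.006 m and angle between the z axis of plunger and the z axis of extruder, either way round below 0.04 rad and contact force between plunger and extruder below 12 N and contact force between the fingers and plunger above 3 N and linear speed of plunger below 0.02 m/s), for 0.3 s.
At the end, for the whole second after the job is handed in: The cup stands upright (within 0.1 rad) on the board, within 22 mm of its centre, untouched and still; the gripper holds the plunger still with its lower end 66 to 88 mm above the bore floor, in line with the barrel within 0.04 rad and 6 mm and not binding (under 12 N against the barrel) (all of step 1 and all of step 2); the arm keeps its last pose, push and grip.
It fails at once if the plunger is pulled right out of the barrel (lower end more than 108 mm above the bore floor) (z of plunger in the frame of bore_floor above 0.108 m).
It fails at once if the plunger is forced against the barrel (contact over 40 N) (contact force between plunger and extruder above 40 N).
It fails at once if the cup is tipped over (angle between cup's own z axis and vertical above 0.6 rad).
It fails at once if another thing on the bench is shifted more than 30 mm (distance of any of jar_a, jar_b, bowl, vase, brush, die, rib from where it was at the start of the episode above 0.03 m).
It also fails if it takes over 58 s, if anything falls off the work surface, if the arm or the gripper's body presses on something with over 40 N, if the wrist force passes 120 N, or if a joint passes its speed limit or range.

## Working session

There is one attempt and no reset: what is moved stays moved. The work goes in short steps, Python scripts to look and compute and a tool call to move; the robot and the scene stay as the last step left them, time stands still between calls to the robot, and variables do not carry over. Pictures are saved under pics/ and viewed, at most 10 in all, crops included, and the job is handed in when it is done.

```bash
ls; mkdir -p pics
```

Run:
```python
from plant import r
import cv2
for n in("scene","top"):
    cv2.imwrite(f"pics/{n}0.png",r.snapshot(n)[:,:,::-1]); print(n,r.camera_params(n))
s=r.get_state();print(s['clock'],s['tool_pos'],s['eef_rot'],s['opening'],r.grip_depth)
```

```text
pics
plant.py
scene {'fx': 415.5345834134657, 'fy': 415.5345834134657, 'cx': 278.4719872270215, 'cy': 211.7624003047005, 'rvec': array([ 0.94922671,  2.33548435, -1.20673558]), 'tvec': array([ 0.41901147, -0.11062309,  1.26346036])}
top {'fx': 400.30321288026875, 'fy': 400.30321288026875, 'cx': 284.1889889233595, 'cy': 205.2337109627633, 'rvec': array([ 2.14498579, -2.15746064,  0.09731695]), 'tvec': array([0.01349089, 0.57143259, 0.92055083])}
0.1 [0.27043114 0.56284694 0.23800515] [ 2.21999083e-01  9.75046539e-01 -8.00880069e-04 -1.11556876e-04] 0.9944244039582391 -0.0187
```

View pics/scene0.png

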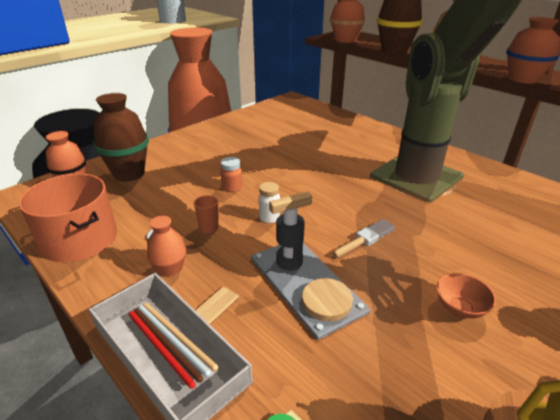

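View pics/top0.png

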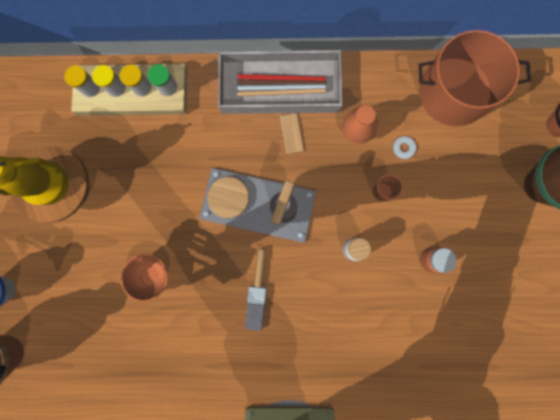

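Scene view: cup at about (206,213), jar_b at (269,203), extruder barrel at (290,240), board at (328,298). In the top view the cup is at (388,187), board (228,196), cross-bar (284,202), jar_b (357,249), die (405,148) and vase (361,123). Next step is to segment and measure.

Create h.py:
```python
import numpy as np, cv2
from plant import r
def cam(n):
    c=r.camera_params(n);R=cv2.Rodrigues(c['rvec'])[0];return c,R,-R.T@c['tvec']
def ray(n,u,v,z):
    c,R,o=cam(n);d=R.T@np.array([(u-c['cx'])/c['fx'],(v-c['cy'])/c['fy'],1]);return (o+d*(z-o[2])/d[2])
def proj(n,p):
    c,R,o=cam(n);q=R@(np.array(p)-o);return c['fx']*q[0]/q[2]+c['cx'],c['fy']*q[1]/q[2]+c['cy']
```

Run:
```python
from h import *
im=cv2.imread('pics/top0.png')
crops=[im[165:235,355:425],im[160:250,195:325]]
a=cv2.resize(crops[0],None,fx=5.5,fy=5.5,interpolation=cv2.INTER_CUBIC)
b=cv2.resize(crops[1],None,fx=3,fy=3,interpolation=cv2.INTER_CUBIC)
o=np.zeros((386,776,3),np.uint8);o[:385,:385]=a;o[:270,386:776]=b
cv2.imwrite('pics/crop.png',o)
```

```text
(no output)
```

View pics/crop.png

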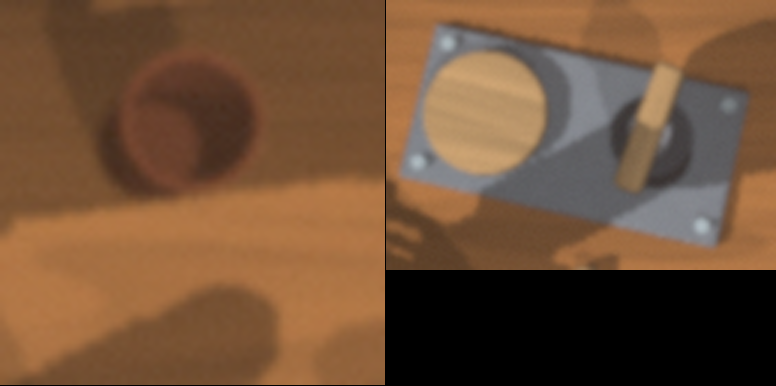

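The crop shows the cup rim as a circle centred at about (390.1,186.8), the board at about (228.2,197.6) and the bar's top face centred at about (282.8,202.7). The plate corners are clear too.

Run:
```python
from h import *
np.set_printoptions(precision=4,suppress=True)
f=lambda x,y:(195+(x-386)/3-.33,160+y/3-.33)
im=cv2.imread('pics/top0.png');hsv=cv2.cvtColor(im,cv2.COLOR_BGR2HSV)
cup=ray('top',354.6+193/5.5,164.6+120/5.5,.08);print('cup rough',cup)
# board mask: saturated pixels inside the plate
P=[f(437,24),f(748,93),f(717,245),f(402,178)]
W=np.array([ray('top',*p,.012) for p in P]);print('plate',W)
m=np.zeros(im.shape[:2],np.uint8);cv2.fillPoly(m,[np.int32(np.array(P))],255);m=cv2.erode(m,np.ones((3,3)))
w=((hsv[:,:,1]>70)&(hsv[:,:,2]>60)&(m>0)).astype(np.uint8)
n,l,s,c=cv2.connectedComponentsWithStats(w);
for i in range(1,n):
  if s[i,4]>40:print(s[i],c[i])
  if s[i,4]>800:
    ct=cv2.findContours((l==i).astype(np.uint8),0,1)[0][0];e=cv2.minEnclosingCircle(ct);el=cv2.fitEllipse(ct);print(el,'board',ray('top',*el[0],.03))
ax=(W[0]+W[3]-W[1]-W[2]);ax[2]=0;ax/=np.linalg.norm(ax);mid=W.mean(0)
print('y axis',ax,np.arctan2(ax[1],ax[0]),'barrel',mid-ax*.0675,'board',mid+ax*.0725, 'dims',np.linalg.norm(W[0]-W[1]),np.linalg.norm(W[1]-W[2]))
bt=ray('top',*f(668,68),.184);bb=ray('top',*f(631,188),.184);print('bar',bt,bb,(bt+bb)/2,np.linalg.norm(bt-bb))
# cup colour in scene
s=cv2.imread('pics/scene0.png');h=cv2.cvtColor(s,cv2.COLOR_BGR2HSV);print(h[205:230:5,206]);print(h[215,190:225:3]);
print('cup in scene: rim, foot',proj('scene',[*cup[:2],.08]),proj('scene',[*cup[:2],0]),'board',proj('scene',mid+ax*.0725+[0,0,.018]),'bar',proj('scene',(bt+bb)/2))
for nm,u,v,z in [('jarb',357,249,.095),('jara',443,260,.085),('vase',366,118,.13),('die',405,148,.008)]:print(nm,ray('top',u,v,z))
sc=s[180:240,180:240];br=s[180:240,260:320];b2=s[265:325,295:355]
cv2.imwrite('pics/s1.png',cv2.resize(np.hstack([sc,br,b2]),None,fx=4.4,fy=4.4,interpolation=cv2.INTER_CUBIC))
```

```text
cup rough [ 0.6072 -0.2297  0.08  ]
plate [[ 0.6686  0.1895  0.012 ]
 [ 0.6091 -0.0655  0.012 ]
 [ 0.4861 -0.039   0.012 ]
 [ 0.5416  0.216   0.012 ]]
[ 208  177   41   41 1345] [227.8327 196.9777]
((227.83921813964844, 196.98374938964844), (40.1455192565918, 40.83470153808594), 48.10888671875) board [0.5928 0.1456 0.03  ]
[272 184  22  40 409] [281.6553 203.4841]
y axis [0.22   0.9755 0.    ] 1.3490207870050877 barrel [0.5615 0.0094 0.012 ] board [0.5923 0.146  0.012 ] dims 0.2618977481183411 0.12582794782671142
bar [ 0.6005 -0.0026  0.184 ] [0.5199 0.0224 0.184 ] [0.5602 0.0099 0.184 ] 0.08434727429046394
[[  8 169 122]
 [  8 167 113]
 [  8 168 112]
 [  8 169 113]
 [  8 167 110]]
[[ 12 166 120]
 [ 12 167 124]
 [ 10 166 109]
 [  8 168 105]
 [  8 173 109]
 [  9 172 114]
 [  8 169 110]
 [  8 168 106]
 [  8 171  94]
 [  9 167  99]
 [ 13 163 206]
 [ 13 162 203]]
cup in scene: rim, foot (np.float64(205.6332849843949), np.float64(201.13011805223275)) (np.float64(208.85786505841094), np.float64(227.3514410549079)) board (np.float64(327.0316348613067), np.float64(294.822260564573)) bar (np.float64(290.58688561686387), np.float64(196.6714796234104))
jarb [ 0.4668 -0.1502  0.095 ]
jara [ 0.442  -0.3392  0.085 ]
vase [ 0.7506 -0.1714  0.13  ]
die [ 0.7143 -0.2879  0.008 ]
```

View pics/s1.png

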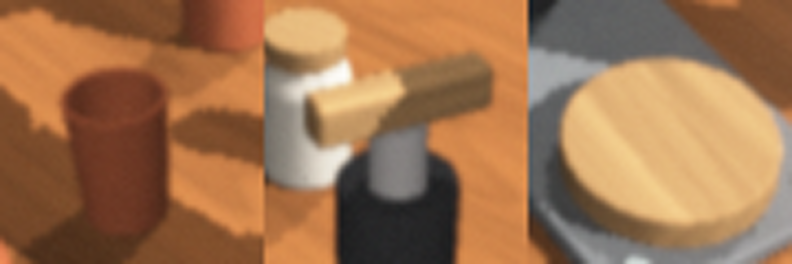

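Scene-view reprojection agrees (rim centre about (206,202), predicted (205.6,201.1)). The cup is at (0.607,-0.230), the board at (0.592,0.146), the barrel axis near (0.561,0.010) and the bar's yaw is about -0.30. I'll use tool-y at 1.27 rad throughout.

Add to h.py:
```python
from scipy.spatial.transform import Rotation as Ro
def delta(p,yaw):
    "shift/turn in tool axes to TCP p, pointing down, tool y at angle yaw"
    s=r.get_state();R=Ro.from_quat(s['eef_rot'])
    y=np.array([np.cos(yaw),np.sin(yaw),0]);z=np.array([0,0,-1.])
    T=Ro.from_matrix(np.c_[np.cross(y,z),y,z])
    np.set_printoptions(precision=4,suppress=True)
    print('d',R.inv().apply(np.array(p)-s['tool_pos']),'rot',(R.inv()*T).as_rotvec(),'t',s['clock'],'F',s['contact_force'],'M',s['moment'],'tcp',s['tool_pos'],'open',s['opening'],'ff',s['finger_force'])
```

```bash
python3 -c "
from h import *
delta([.607,-.23,.27],1.27)"
```

```text
d [-0.6466 -0.569  -0.031 ] rot [-0.0016  0.     -0.1469] t 0.1 F [-0.3485  0.3425 -0.1837] M [ 0.1074 -0.0218 -0.015 ] tcp [0.2704 0.5628 0.238 ] open 0.9944244039582391 ff 0.0
```

The manual's scale: shifts go in shares of 0.4 m and turns go in shares of 4 rad. Converting my numbers, -0.35 m / 0.4 = -0.875, -0.315 m / 0.4 = -0.7875, -0.04 rad / 4 = -0.01.

jog_arm(segments={"steps":[[1,-0.075,-0.065,-0.0125,0,0,-0.005],[1,-0.175,-0.15,-0.025,0,0,-0.01],[1,-0.2625,-0.225,-0.0375,0,0,-0.015],[1,-0.35,-0.3,-0.05,0,0,-0.02],[1,-0.4375,-0.38,-0.075,0,0,-0.025],[1,-0.525,-0.46,-0.075,0,0,-0.03],[1,-0.6125,-0.5375,-0.075,0,0,-0.0368],[1,-0.7,-0.615,-0.075,0,0,-0.0368],[1,-0.7875,-0.6925,-0.075,0,0,-0.0368],[1,-0.875,-0.77,-0.0775,0,0,-0.0368]]})

```text
clock: 1.1
tool_pos: [0.4529, 0.1323, 0.2695]
eef_rot: [0.15, 0.989, -0.0, -0.0]
contact_force: [1.5, 0.1, 0.4]
opening: 1.001
finger_force: 0.0
```

```bash
python3 -c "
from h import *
delta([.607,-.23,.27],1.27)"
```

```text
d [-0.2544 -0.3004 -0.0005] rot [-0.0003 -0.0004  0.0002] t 1.1 F [1.516  0.1072 0.3728] M [ 0.0223 -0.0753  0.0352] tcp [0.4529 0.1323 0.2695] open 1.001415210006702 ff 0.0
```

To row units: -0.3 m / 0.4 = -0.75, -0.28 m / 0.4 = -0.7.

jog_arm(segments={"steps":[[1,-0.075,-0.0875,0,0,0,0],[1,-0.15,-0.175,0,0,0,0],[1,-0.225,-0.265,0,0,0,0],[1,-0.3,-0.355,0,0,0,0],[1,-0.375,-0.4425,0,0,0,0],[1,-0.45,-0.53,0,0,0,0],[1,-0.525,-0.62,0,0,0,0],[1,-0.5875,-0.7,0,0,0,0],[1,-0.635,-0.75,0,0,0,0],[1,-0.635,-0.75,0,0,0,0]]})

```text
clock: 2.1
tool_pos: [0.6064, -0.2332, 0.2685]
eef_rot: [0.153, 0.988, -0.001, -0.0]
contact_force: [-0.2, -0.0, 0.0]
opening: 0.996
finger_force: 0.0
```

Run:
```python
from h import *
delta([.607,-.23,.036],1.27)
print(r.camera_params('wrist'))
cv2.imwrite('pics/w0.png',r.snapshot('wrist')[:,:,::-1])
```

```text
d [0.0005 0.0038 0.2325] rot [-0.0028  0.0004 -0.007 ] t 2.1 F [-0.218  -0.0336  0.002 ] M [0.023  0.0283 0.0029] tcp [ 0.6064 -0.2332  0.2685] open 0.9964888614745697 ff 0.0
{'fx': 325.19226210127806, 'fy': 325.19226210127806, 'cx': 279.911776152831, 'cy': 210.9348692476866, 'rvec': array([-2.3107, -1.6924, -0.2744]), 'tvec': array([ 0.0413, -0.6686,  0.2116])}
```

View pics/w0.png

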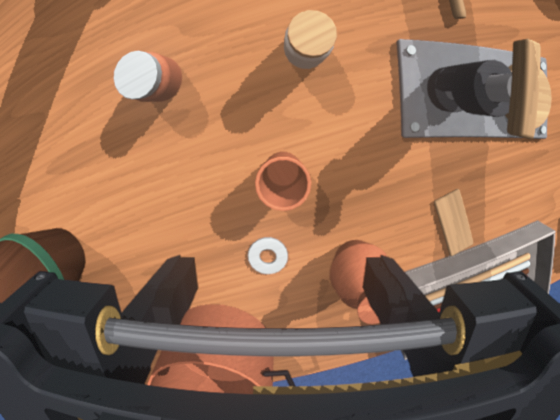

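The wrist view shows the cup rim centred at about (284,183), the die below it at (268,256), and the vase at (357,270) beside the right finger's projection.

Add to h.py:
```python
def wray(u,v,z):
    c,R,o=cam('wrist');d=np.array([u-c['cx'],v-c['cy']]);n=np.hypot(*d);t=n/c['fx']
    D=R.T@np.array([*(d/n*np.sin(t)),np.cos(t)]);return o+D*(z-o[2])/D[2]
```

Run:
```python
from h import *
im=cv2.imread('pics/w0.png');print(cv2.cvtColor(im[183:184,240:330:3],cv2.COLOR_BGR2HSV)[0].tolist())
print(wray(284,183,.08),wray(268,256,.008),wray(358,262,.1), wray(312,30,.095))
```

```text
[[12, 137, 195], [12, 137, 149], [12, 138, 150], [12, 138, 151], [12, 140, 148], [9, 142, 194], [9, 144, 219], [9, 142, 176], [9, 144, 151], [9, 141, 103], [10, 142, 106], [9, 138, 113], [9, 141, 127], [9, 141, 134], [9, 140, 133], [9, 138, 135], [9, 139, 134], [10, 138, 116], [9, 141, 107], [9, 139, 123], [9, 138, 120], [9, 139, 114], [9, 142, 117], [9, 138, 232], [12, 138, 190], [12, 138, 189], [12, 138, 152], [12, 138, 146], [12, 138, 146], [12, 138, 144]]
[ 0.60568357 -0.22669582  0.08      ] [ 0.71553305 -0.28311789  0.008     ] [ 0.71072864 -0.17326301  0.1       ] [ 0.46330568 -0.15425023  0.095     ]
```

To row units: 0.234 m / 0.4 = 0.585, 0.002 m / 0.4 = 0.005.

jog_arm(segments={"steps":[[1,0,0.0025,0.075,0,0,0],[1,0,0.005,0.175,0,0,0],[1,0,0.005,0.275,0,0,0],[1,0,0.005,0.375,0,0,0],[1,0,0.005,0.45,0,0,0],[1,0,0.005,0.5125,0,0,0],[1,0,0.005,0.5625,0,0,0],[1,0,0.005,0.585,0,0,0],[1,0,0.005,0.585,0,0,0]]})

```text
clock: 3.05
tool_pos: [0.6061, -0.2238, 0.0348]
eef_rot: [0.149, 0.989, 0.001, -0.001]
contact_force: [-0.4, 0.0, 0.0]
opening: 1.006
finger_force: 0.0
```

```bash
python3 -c "
from h import *
delta([.606,-.228,.036],1.27)"
```

```text
d [-0.0011 -0.004  -0.0013] rot [ 0.0009 -0.0029  0.0016] t 3.05 F [-0.4304  0.0278  0.0068] M [ 0.037  -0.0187 -0.0068] tcp [ 0.6061 -0.2238  0.0348] open 1.0055080763487914 ff 0.0
```

To row units: -0.003 m / 0.4 = -0.0075.

jog_arm(segments={"steps":[[1,0,-0.0075,0,0,0,0],[0.7,0,-0.0075,0,0,0,0],[0.6,0,-0.0075,0,0,0,0],[0.4,0,-0.0075,0,0,0,0],[0.4,0,-0.0075,0,0,0,0],[0.4,0,-0.0075,0,0,0,0],[0.4,0,-0.0075,0,0,0,0]]}, clamp_n=20)

```text
clock: 3.75
tool_pos: [0.6065, -0.229, 0.0362]
eef_rot: [0.15, 0.989, -0.0, 0.0]
contact_force: [-0.1, -0.7, 4.5]
opening: 0.666
finger_force: 19.9
```

```bash
python3 -c "
from h import *
delta([.606,-.228,.036],1.27)"
```

```text
d [0.0008 0.0008 0.0002] rot [-0.0004  0.001  -0.0003] t 3.75 F [-0.0861 -0.6534  4.4893] M [-0.2056  0.0273  0.048 ] tcp [ 0.6065 -0.229   0.0362] open 0.6661957758503547 ff 19.85869327276305
```

To row units: -0.23 m / 0.4 = -0.575, -0.215 m / 0.4 = -0.5375.

jog_arm(segments={"steps":[[0.4,0,0,-0.0375,0,0,0],[0.4,0,0,-0.1,0,0,0],[0.4,0,0,-0.175,0,0,0],[0.4,0,0,-0.25,0,0,0],[0.4,0,0,-0.325,0,0,0],[0.4,0,0,-0.4,0,0,0],[0.4,0,0,-0.475,0,0,0],[0.4,0,0,-0.5375,0,0,0],[0.4,0,0,-0.575,0,0,0]]})

```text
clock: 4.65
tool_pos: [0.6065, -0.228, 0.2685]
eef_rot: [0.15, 0.989, 0.0, 0.001]
contact_force: [0.5, 0.1, -2.1]
opening: 0.665
finger_force: 20.0
```

```bash
python3 -c "
from h import *
delta([.592,.146,.27],1.27)"
```

```text
d [ 0.1245  0.353  -0.0016] rot [0.0007 0.0024 0.0006] t 4.65 F [ 0.4919  0.1265 -2.0774] M [ 0.0021 -0.0244  0.01  ] tcp [ 0.6065 -0.228   0.2685] open 0.6651144811878631 ff 19.99389610682556
```

To row units: 0.353 m / 0.4 = 0.8825, 0.332 m / 0.4 = 0.83.

jog_arm(segments={"steps":[[0.4,0.0125,0.0375,0,0,0,0],[0.4,0.04,0.1125,0,0,0,0],[0.4,0.075,0.2125,0,0,0,0],[0.4,0.1125,0.32,0,0,0,0],[0.4,0.15,0.425,0,0,0,0],[0.4,0.1875,0.53,0,0,0,0],[0.4,0.225,0.6375,0,0,0,0],[0.4,0.26,0.7375,0,0,0,0],[0.4,0.2925,0.83,0,0,0,0],[0.4,0.3113,0.8825,0,0,0,0]]})

```text
clock: 5.65
tool_pos: [0.5889, 0.152, 0.2647]
eef_rot: [0.146, 0.989, 0.001, -0.002]
contact_force: [-0.3, -0.5, -2.6]
opening: 0.668
finger_force: 20.0
```

jog_arm(segments={"steps":[[0.4,0,0,0,0,0,0],[0.4,0,0,0,0,0,0],[0.4,0,0,0,0,0,0]]})

```text
clock: 5.95
tool_pos: [0.5913, 0.1438, 0.2651]
eef_rot: [0.151, 0.989, -0.001, -0.001]
contact_force: [0.3, -0.9, -1.2]
opening: 0.665
finger_force: 20.0
```

Run:
```python
from h import *
delta([.5925,.146,.066],1.27)
for n in('scene','wrist'): cv2.imwrite(f'pics/b_{n}.png',r.snapshot(n)[:,:,::-1])
a=cv2.imread('pics/b_scene.png')[90:340,160:440];b=cv2.imread('pics/b_wrist.png')
cv2.imwrite('pics/b.png',np.hstack([cv2.resize(a,(380,339)),cv2.resize(b,(420,339))]))
```

```text
d [-0.0006  0.0028  0.1991] rot [-0.002  -0.0008 -0.0017] t 5.95 F [ 0.2933 -0.8693 -1.1947] M [ 0.072  -0.0075 -0.045 ] tcp [0.5913 0.1438 0.2651] open 0.6652945697823643 ff 19.997305624383444
```

View pics/b.png

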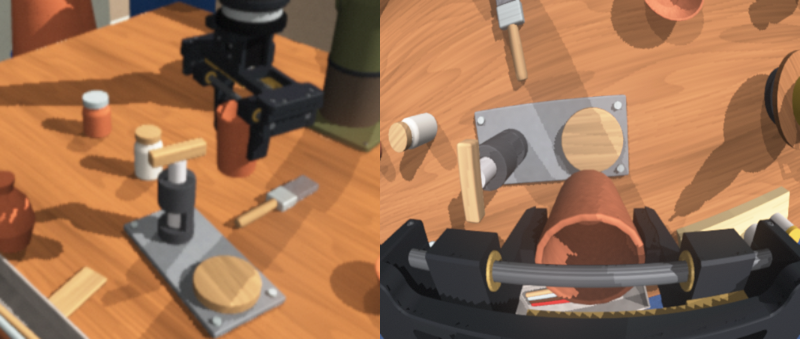

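The scene view shows the cup held upright above the board, with the plunger and bystanders undisturbed. Lowering now.

To row units: 0.196 m / 0.4 = 0.49, 0.193 m / 0.4 = 0.4825.

jog_arm(segments={"steps":[[0.4,0,0.0025,0.05,0,0,0],[0.4,0,0.005,0.125,0,0,0],[0.4,0,0.005,0.2125,0,0,0],[0.4,0,0.005,0.3,0,0,0],[0.4,0,0.005,0.375,0,0,0],[0.4,0,0.005,0.43,0,0,0],[0.4,0,0.005,0.465,0,0,0],[0.4,0,0.005,0.4825,0,0,0],[0.4,0,0.005,0.49,0,0,0],[0.4,0,0.005,0.49,0,0,0]]})

```text
clock: 7.05
tool_pos: [0.593, 0.1474, 0.0703]
eef_rot: [0.15, 0.989, 0.0, 0.001]
contact_force: [0.3, -1.0, -1.6]
opening: 0.666
finger_force: 20.0
```

jog_arm(segments={"steps":[[0.4,0,0,0,0,0,0],[0.4,0,0,0,0,0,0]]})

```text
clock: 7.25
tool_pos: [0.593, 0.1476, 0.0707]
eef_rot: [0.15, 0.989, 0.0, 0.001]
contact_force: [-0.3, -0.2, -2.2]
opening: 0.665
finger_force: 20.0
```

```bash
python3 -c "
from h import *
delta([.5925,.146,.066],1.27)"
```

```text
d [ 0.     -0.0017  0.0047] rot [ 0.001   0.0014 -0.0001] t 7.25 F [-0.2696 -0.1884 -2.2494] M [ 0.0412 -0.017  -0.0094] tcp [0.593  0.1476 0.0707] open 0.6650441374128743 ff 19.995674045785563
```

To row units: 0.004 m / 0.4 = 0.01, 0.003 m / 0.4 = 0.0075.

jog_arm(segments={"steps":[[0.4,0,-0.0025,0.0025,0,0,0],[0.4,0,-0.0025,0.005,0,0,0],[0.4,0,-0.0025,0.0075,0,0,0],[0.4,0,-0.0025,0.01,0,0,0],[0.4,0,-0.0025,0.01,0,0,0]]})

```text
clock: 7.75
tool_pos: [0.5925, 0.1463, 0.0662]
eef_rot: [0.15, 0.989, -0.0, 0.0]
contact_force: [-1.6, -1.8, 2.3]
opening: 0.662
finger_force: 19.9
```

jog_arm(segments={"steps":[[0.4,0,0,0.0025,0,0,0],[0.4,0,0,0.0025,0,0,0]]})

```text
clock: 7.95
tool_pos: [0.5928, 0.1462, 0.0661]
eef_rot: [0.15, 0.989, -0.0, 0.001]
contact_force: [-3.0, -2.7, 10.2]
opening: 0.662
finger_force: 19.8
```

In contact with the board, so I'll release and rise straight up.

To row units: -0.0005 m / 0.4 = -0.0013.

jog_arm(segments={"steps":[[0.7,0,0,-0.0013,0,0,0],[0.85,0,0,-0.0013,0,0,0],[1,0,0,-0.0013,0,0,0],[1,0,0,-0.0013,0,0,0],[1,0,0,-0.0013,0,0,0]]})

```text
clock: 8.45
tool_pos: [0.5921, 0.1466, 0.065]
eef_rot: [0.15, 0.989, 0.0, -0.0]
contact_force: [0.8, 0.1, 0.7]
opening: 0.995
finger_force: 0.0
```

jog_arm(segments={"steps":[[1,0,0,-0.025,0,0,0],[1,0,0,-0.075,0,0,0],[1,0,0,-0.15,0,0,0],[1,0,0,-0.2375,0,0,0],[1,0,0,-0.325,0,0,0],[1,0,0,-0.4125,0,0,0],[1,0,0,-0.475,0,0,0],[1,0,0,-0.5125,0,0,0],[1,0,0,-0.5125,0,0,0]]})

```text
clock: 9.35
tool_pos: [0.5934, 0.1471, 0.2733]
eef_rot: [0.15, 0.989, 0.001, 0.003]
contact_force: [1.0, -0.5, -0.4]
opening: 0.998
finger_force: 0.0
```

Run:
```python
from h import *
delta([.5605,.0097,.27],1.27)
cv2.imwrite('pics/c.png',r.snapshot('wrist')[:,:,::-1])
```

```text
d [-0.0093 -0.1409  0.0029] rot [ 0.0034  0.0046 -0.0001] t 9.35 F [ 1.0317 -0.5115 -0.3581] M [0.0026 0.0553 0.0096] tcp [0.5934 0.1471 0.2733] open 0.9979977324172701 ff 0.0
```

View pics/c.png

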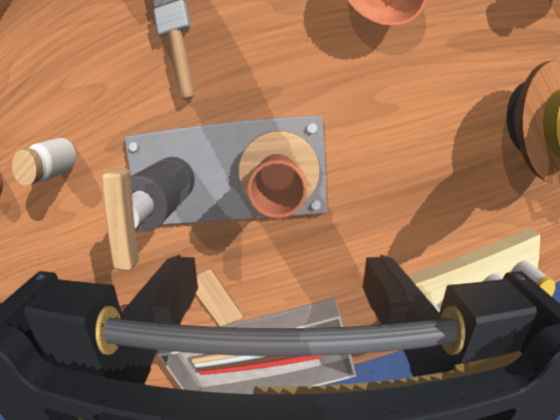

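The cup stands upright on the board with its rim at about (277,187), and the bar is at lower left, about (120,220). Moving over the bar and measuring it from there.

To row units: -0.141 m / 0.4 = -0.3525, -0.009 m / 0.4 = -0.0225.

jog_arm(segments={"steps":[[1,-0.005,-0.075,0,0,0,0],[1,-0.01,-0.1625,0,0,0,0],[1,-0.015,-0.25,0,0,0,0],[1,-0.02,-0.325,0,0,0,0],[1,-0.0225,-0.3525,0,0,0,0],[1,-0.0225,-0.3525,0,0,0,0],[1,-0.0225,-0.3525,0,0,0,0],[1,-0.0225,-0.3525,0,0,0,0]]})

```text
clock: 10.2
tool_pos: [0.5593, 0.0117, 0.2701]
eef_rot: [0.148, 0.989, 0.001, -0.0]
contact_force: [0.3, 0.6, 0.1]
opening: 1.003
finger_force: 0.0
```

Run:
```python
from h import *
delta([.5605,.0097,.27],1.27)
print(wray(277,187,.11))
for n in('wrist','top'): cv2.imwrite(f'pics/d_{n}.png',r.snapshot(n)[:,:,::-1])
print(r.camera_params('wrist'))
```

```text
d [-0.0017 -0.0015  0.0001] rot [ 0.0017 -0.0003  0.0032] t 10.2 F [0.2789 0.6464 0.0722] M [-0.0196  0.0022 -0.0088] tcp [0.5593 0.0117 0.2701] open 1.0034522462822122 ff 0.0
[0.5542 0.0089 0.11  ]
{'fx': 325.19226210127806, 'fy': 325.19226210127806, 'cx': 279.911776152831, 'cy': 210.9348692476866, 'rvec': array([-2.3054, -1.7047, -0.2806]), 'tvec': array([-0.1731, -0.5581,  0.2509])}
```

View pics/d_wrist.png

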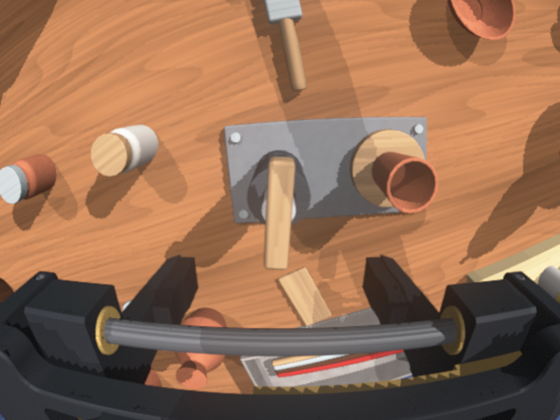

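The wrist view shows the bar's top face running from about (281.5,157) to (277,268), and the cup standing on the board with its rim at (410,183).

Run:
```python
from h import *
np.set_printoptions(precision=4,suppress=True)
im=cv2.imread('pics/d_wrist.png');g=cv2.cvtColor(im,cv2.COLOR_BGR2LAB).astype(float)
print('cam',cam('wrist')[2])
# bar side edges per row: strongest horizontal gradient left & right
L=[];Rr=[]
for v in range(164,262,3):
    row=np.linalg.norm(np.diff(cv2.GaussianBlur(g,(3,3),0)[v,250:312],axis=0),axis=1)
    c=int(281.5-(v-157)*4.5/111-250)
    l=np.argmax(row[c-18:c-5])+c-18+250.5;q=np.argmax(row[c+5:c+18])+c+5+250.5
    L.append((l,v));Rr.append((q,v))
def rob(P):
    x,y,a,b=cv2.fitLine(np.float32(P),cv2.DIST_HUBER,0,.01,.01).ravel();return [(a+x/y*(v-b)) for v in(160,265)]
a,b=rob(L),rob(Rr);print(a,b)
p=wray((a[0]+b[0])/2,160,.184);q=wray((a[1]+b[1])/2,265,.184);d=p-q;print(p,q,'axis angle',np.arctan2(d[1],d[0]), 'closing',np.arctan2(d[1],d[0])%np.pi+np.pi/2-np.pi)
print('width',[np.linalg.norm(wray(a[i],v,.184)-wray(b[i],v,.184)) for i,v in((0,160),(1,265))])
e=[wray(281.5,156.5,.184),wray(277,268.5,.184)];print('ends',e,'mid',(e[0]+e[1])/2,np.linalg.norm(e[0]-e[1]))
print('cup',wray(410,183,.11))
for u,v in[(235.5,138),(419,129),(243.5,214),(404,207)]:print('bolt',wray(u,v,.014))
# also: same bar from the start pictures, scene view
print('scene',ray('scene',290.6,197,.184))
```

```text
cam [0.4796 0.0338 0.4162]
[np.float32(268.97412), np.float32(265.9897)] [np.float32(295.30365), np.float32(287.2689)]
[0.518  0.0239 0.184 ] [ 0.5978 -0.005   0.184 ] axis angle 2.7941874750587123 closing 1.2233911482638158
width [np.float64(0.019006523405813984), np.float64(0.01716559238547205)]
ends [array([0.5154, 0.0242, 0.184 ]), array([ 0.6009, -0.0056,  0.184 ])] mid [0.5582 0.0093 0.184 ] 0.09065535941992381
cup [0.5886 0.1397 0.11  ]
bolt [ 0.502  -0.0303  0.014 ]
bolt [0.5548 0.2008 0.014 ]
bolt [ 0.5994 -0.0527  0.014 ]
bolt [0.6537 0.1582 0.014 ]
scene [0.5611 0.0107 0.184 ]
```

```bash
python3 -c "
from h import *
delta([.5593,.0096,.164],1.24)"
```

```text
d [-0.0006 -0.0015  0.1061] rot [ 0.0011 -0.0002  0.0327] t 10.3 F [ 0.0245 -0.0711  0.2655] M [ 0.015   0.0124 -0.039 ] tcp [0.5592 0.0111 0.2701] open 1.0031232522816642 ff 0.0
```

To row units: 0.106 m / 0.4 = 0.265, 0.103 m / 0.4 = 0.2575, 0.03 rad / 4 = 0.0075.

jog_arm(segments={"steps":[[1,0,-0.0025,0.05,0,0,0.0075],[1,0,-0.0038,0.1125,0,0,0.0075],[1,0,-0.0038,0.175,0,0,0.0075],[1,0,-0.0038,0.225,0,0,0.0075],[1,0,-0.0038,0.2575,0,0,0.0075],[1,0,-0.0038,0.265,0,0,0.0075],[1,0,-0.0038,0.265,0,0,0.0075],[1,0,-0.0038,0.265,0,0,0.0075]]}, clamp_n=3)

```text
clock: 11.1
tool_pos: [0.5593, 0.008, 0.1651]
eef_rot: [0.165, 0.986, 0.0, 0.001]
contact_force: [0.4, -0.5, -0.4]
opening: 1.0
finger_force: 0.0
```

```bash
python3 -c "
from h import *
delta([.5593,.0096,.164],1.24)"
```

```text
d [0.0005 0.0015 0.0011] rot [0.0009 0.0016 0.0001] t 11.1 F [ 0.4009 -0.5415 -0.4288] M [ 0.0014 -0.0235 -0.0085] tcp [0.5593 0.008  0.1651] open 0.9996305348361385 ff 0.0
```

To row units: 0.001 m / 0.4 = 0.0025.

jog_arm(segments={"steps":[[0.6,0,0.0025,0,0,0,0],[0.4,0,0.0025,0,0,0,0],[0.3,0,0.0025,0,0,0,0],[0.27,0,0.0025,0,0,0,0],[0.25,0,0.0025,0,0,0,0],[0.2,0,0.0025,0,0,0,0],[0.2,0,0.0025,0,0,0,0],[0.2,0,0.0025,0,0,0,0]]}, clamp_n=3)

```text
clock: 11.9
tool_pos: [0.5588, 0.0086, 0.1642]
eef_rot: [0.165, 0.986, 0.0, -0.0]
contact_force: [-0.8, -0.2, 0.6]
opening: 0.301
finger_force: 0.0
```

jog_arm(segments={"steps":[[0.15,0,0,0,0,0,0],[0.15,0,0,0,0,0,0],[0.15,0,0,0,0,0,0],[0.15,0,0,0,0,0,0],[0.15,0,0,0,0,0,0]]})

```text
clock: 12.4
tool_pos: [0.5588, 0.0089, 0.1642]
eef_rot: [0.165, 0.986, 0.0, -0.0]
contact_force: [0.7, 1.0, -0.6]
opening: 0.229
finger_force: 3.0
```

```bash
python3 -c "
from h import *
delta([.5593,.0096,.164],1.24)
s=r.get_state();print('F tool',Ro.from_quat(s['eef_rot']).inv().apply(s['contact_force']))"
```

```text
d [-0.0002  0.0009  0.0002] rot [ 0.0003 -0.0001  0.0001] t 12.4 F [ 0.6849  1.0434 -0.5622] M [ 0.2266 -0.0475 -0.0055] tcp [0.5588 0.0089 0.1642] open 0.2286956011415315 ff 2.972862955648452
F tool [-0.3091  1.2091  0.5626]
```

jog_arm(segments={"steps":[[0.15,0,0,0,0,0,0],[0.15,0,0,0,0,0,0],[0.15,0,0,0,0,0,0]]}, clamp_n=30)

```text
clock: 12.7
tool_pos: [0.5589, 0.0089, 0.1642]
eef_rot: [0.165, 0.986, 0.0, 0.0]
contact_force: [-0.4, 1.7, -0.7]
opening: 0.228
finger_force: 29.9
```

```bash
python3 -c "
from h import *
delta([.5593,.0096,.164],1.24)
s=r.get_state();print('F tool',Ro.from_quat(s['eef_rot']).inv().apply(s['contact_force']))"
```

```text
d [-0.0002  0.0008  0.0002] rot [0.0004 0.     0.0002] t 12.7 F [-0.4011  1.7214 -0.694 ] M [ 0.3842 -0.0215  0.0167] tcp [0.5589 0.0089 0.1642] open 0.22845864452323902 ff 29.890255224891007
F tool [0.9381 1.4977 0.6946]
```

jog_arm(segments={"steps":[[0.15,0,0,-0.005,0,0,0],[0.15,0,0,-0.01,0,0,0],[0.15,0,0,-0.0175,0,0,0],[0.15,0,0,-0.025,0,0,0],[0.15,0,0,-0.025,0,0,0],[0.15,0,0,-0.025,0,0,0]]})

```text
clock: 13.3
tool_pos: [0.5588, 0.0088, 0.1745]
eef_rot: [0.165, 0.986, 0.0, 0.0]
contact_force: [0.3, 1.6, -3.5]
opening: 0.227
finger_force: 29.9
```

```bash
python3 -c "
from h import *
delta([.5593,.0096,.164],1.24)
s=r.get_state();R=Ro.from_quat(s['eef_rot']).inv();print('F tool',R.apply(s['contact_force']),R.apply(s['moment']))"
```

```text
d [-0.0002  0.0009  0.0105] rot [0.0003 0.0002 0.0001] t 13.3 F [ 0.2983  1.6482 -3.5048] M [ 0.5684 -0.0764 -0.0173] tcp [0.5588 0.0088 0.1745] open 0.22710135128244666 ff 29.88318097195588
F tool [0.2537 1.6548 3.5052] [-0.5624  0.1123  0.0175]
```

The plunger is coming up with the grip holding. A side load of 1.7 N in +y says to shift slightly that way, so I'll try that and re-read.

To row units: -0.01 m / 0.4 = -0.025, -0.006 m / 0.4 = -0.015.

jog_arm(segments={"steps":[[0.15,0,0.001,-0.005,0,0,0],[0.15,0,0.002,-0.01,0,0,0],[0.15,0,0.0025,-0.015,0,0,0],[0.15,0,0.0025,-0.025,0,0,0],[0.15,0,0.0025,-0.025,0,0,0],[0.15,0,0.0025,-0.025,0,0,0]]})

```text
clock: 13.9
tool_pos: [0.5591, 0.0092, 0.1844]
eef_rot: [0.165, 0.986, -0.0, 0.0]
contact_force: [-0.1, 0.5, -4.0]
opening: 0.22
finger_force: 29.9
```

```bash
python3 -c "
from h import *
delta([.5593,.0096,.241],1.24)
s=r.get_state();R=Ro.from_quat(s['eef_rot']).inv();print('F tool',R.apply(s['contact_force']),R.apply(s['moment']))"
```

```text
d [-0.0001  0.0004 -0.0566] rot [-0.0004  0.0002 -0.0003] t 13.9 F [-0.1207  0.5247 -4.0112] M [-0.0277  0.0052 -0.0032] tcp [0.5591 0.0092 0.1844] open 0.21969831739636614 ff 29.859121330082417
F tool [0.2854 0.4586 4.011 ] [ 0.0279 -0.0041  0.0032]
```

Side load and moment are now about zero. Drawing the remaining 57 mm straight up.

To row units: -0.057 m / 0.4 = -0.1425, -0.055 m / 0.4 = -0.1375.

jog_arm(segments={"steps":[[0.15,0,0,-0.01,0,0,0],[0.15,0,0,-0.025,0,0,0],[0.15,0,0,-0.0425,0,0,0],[0.15,0,0,-0.06,0,0,0],[0.15,0,0,-0.0775,0,0,0],[0.15,0,0,-0.095,0,0,0],[0.15,0,0,-0.1125,0,0,0],[0.15,0,0,-0.1275,0,0,0],[0.15,0,0,-0.1375,0,0,0],[0.15,0,0,-0.1425,0,0,0]]})

```text
clock: 14.9
tool_pos: [0.5593, 0.0096, 0.2417]
eef_rot: [0.165, 0.986, 0.0, 0.0]
contact_force: [0.5, -0.3, -4.7]
opening: 0.221
finger_force: 29.9
```

jog_arm(segments={"steps":[[0.15,0,0,0,0,0,0],[0.15,0,0,0,0,0,0],[0.15,0,0,0,0,0,0],[0.15,0,0,0,0,0,0],[0.15,0,0,0,0,0,0]]})

```text
clock: 15.4
tool_pos: [0.5591, 0.0096, 0.241]
eef_rot: [0.165, 0.986, 0.0, -0.0]
contact_force: [-0.2, -0.2, -4.3]
opening: 0.223
finger_force: 29.9
```

Run:
```python
from h import *
delta([.5593,.0096,.241],1.24)
s=r.get_state();R=Ro.from_quat(s['eef_rot']).inv();print('F tool',R.apply(s['contact_force']),R.apply(s['moment']))
cv2.imwrite('pics/e.png',cv2.resize(r.snapshot('scene')[130:340,160:440,::-1],(800,600)))
```

```text
d [-0.0002  0.0001  0.    ] rot [-0.     -0.0003  0.0001] t 15.4 F [-0.2281 -0.2117 -4.256 ] M [-0.0544 -0.0106 -0.0334] tcp [0.5591 0.0096 0.241 ] open 0.22344422840219652 ff 29.859282849356532
F tool [ 0.1458 -0.2741  4.2561] [ 0.048  -0.0277  0.0334]
```

View pics/e.png

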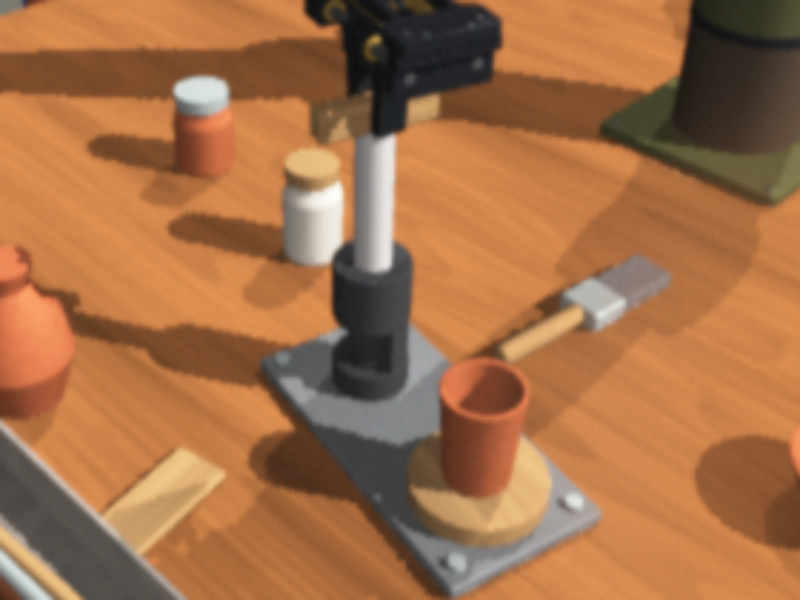

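The plunger is raised in line with the barrel, the window is clear, and the cup is standing at the centre of the board (crop pixel about (480,480)). Handing in.

```bash
python3 -c "
from plant import r
print(r.finish_job())"
```

```text
the job is handed in; nothing more can be done
None
```

The job is handed in, though no verdict came back: the cup stands released on the middle of the board, and the gripper holds the plunger about 77 mm up, in line with the barrel with almost no side load, at 15.4 s on the robot's clock.

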